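Impact-test a coupon on the spring striker

TASK

Run one impact test: draw the tester's sprung striker back by its upright knob until the sear catches and holds it by itself, and only then take the large coupon (the one that is both wide and tall) from the rack and lean it against the tester's sloped backstop, upright, with its lower edge on the ledge, centred and flat against the slope. Let go of it, then press the sear pad to fire the striker so that it strikes the coupon and ends up pressing it against the backstop. Leave the other two coupons in the rack and everything else on the table where it is.

Things in the scene. Friction and masses are not known exactly. Their poses are not given: they have to be found in the camera images.
- tester: Spring impact tester fixed to the table, grey base 240 x 110 x 12 mm; origin: centre of underside. +x: way the striker (12 mm rod at y 0, z 57 mm) is drawn back; it strikes to -x. In mm: sloped backstop at x -85; bearing blocks x -30 to -6 and x 77 to 113, 46 wide, 76 high; sear guide block x 37 to 65, y 33 to 63, 58 high.
- anvil: Fixed steel backstop with ledge, 80 mm wide. Origin: inner corner, mid-width; y along the corner; z up the face (leaning back 18 degrees from vertical); x square out of the face to the striker. Face at x 0, 46 mm high, 14 thick; ledge top at z 0, 20 deep, square to the face. A seated large coupon has its centre at (4, 0, 47.5) mm and its top 49 mm stands above the backstop.
- striker (a joint): Draw of the striker (m): 0 forward (its nose then fills the coupon's place), grows as it is drawn to tester +x, stop 0.048. Drawn to 0.042 or more, the sear catches; it then rests at 0.040. Fired on a seated coupon it rests near 0.004, pressing about 4.5 N. Spring: 4 N at 0, 10.5 N at 0.040; passing the sear adds up to 6 N.
- striker_nose: Front end of the striker, steel, 12 mm thick with a round tip that strikes the coupon at mid-width, about 28 mm up the slope from the ledge. The frame's origin lies on the rod's axis, at tester x 0 when forward, the tip 89 mm from it towards -x.
- cocking_knob: The upright cocking knob on the rear end of the striker; moves with it. Its frame's origin is 152 mm from the knob towards -x on the rod's axis; use point knob_center to find the knob.
- knob_center (a point): Centre of the upright cylindrical black knob, 22 mm across and 40 mm tall (20 mm up and down from here; at z about 85 mm over the table), 152 mm behind the tester's origin along its +x with the striker forward. It can be gripped from above, drawn along the tester's +x. The rod's 22 mm block lies right under it.
- sear (a joint): Travel of the sear in m: 0 up (engaged), grows as the pad is pressed down, stop at 0.010. Pressing it down takes 3 to 7 N. A cocked striker is let go at about 0.005 to 0.006; press to the stop to be sure.
- sear_pad_top (a point): Middle of the top of the sear pad, a dark steel round button 26 mm across, 82 mm over the table when up, on the tester's +y side (tester x 51, y 48 mm). Press straight down.
- rack: White plastic coupon rack fixed to the table, base 140 x 80 x 8 mm; origin at the centre of its underside. Three slots at x -45, 0, +45 mm, each between two walls 5 mm thick, 44 mm long in y, 25 mm high over the base (tops 33 mm over the table), 10 mm apart. Coupons stand upright in them, faces towards the rack's x, in any order.
- coupon: The large coupon, as point coupon_center; this origin is the middle of its lower edge face.
- coupon_center (a point): Centre of the large coupon, a plain aluminium plate 8 mm thick (its x), 60 mm wide (its y), 95 mm tall (its z), 0.10 to 0.16 kg. Its foot starts 8 mm over the table in one of the rack's slots. Either face may be the front.
- coupon_short_center (a point): Centre of the short coupon, 8 x 60 x 60 mm aluminium plate, in another slot; stays there.
- coupon_narrow_center (a point): Centre of the narrow coupon, 8 x 36 x 95 mm aluminium plate, in another slot; stays there.
- flask: Steel bottle, 64 mm across, 170 mm tall, standing by the tester; origin at its foot. Bystander.
- weight: Steel weight with a grip, 42 mm across, 60 mm tall, by the tester; origin at its foot. Bystander.
- screwdriver: Screwdriver, 160 mm, lying by the tester along its x. Bystander.
- jar: Small jar, 44 mm across, 55 mm tall, by the rack; origin at its foot. Bystander.
- tape: Roll of tape lying flat, 80 mm across, 24 mm high. Bystander.
- beaker: Steel beaker, 68 mm across, 85 mm tall; origin at its foot. Bystander.
- vee_block: Dark steel block 45 x 32 x 28 mm. Bystander.
Mind the look-alikes: they are no part of the job. What is shaped like the coupon but pink or purple is not meant.

How it is judged (in metres and radians):
On the way, in this order (a step that is already met when the one before it is completed fails the run):
1. the striker is drawn back and held by the sear alone, nothing of the robot on its knob (value of joint striker above 0.036 m and value of joint sear below 0.003 m and contact force between each of the fingers, the arm and cocking_knob below 0.1 N), for 0.3 s.
2. with the striker still cocked, the large coupon leans on the backstop, seated and released (value of joint striker above 0.036 m and x of coupon_center in the frame of anvil between 0.0005 and 0.008 m and y of coupon_center in the frame of anvil between -0.012 and 0.012 m and z of coupon_center in the frame of anvil between 0.044 and 0.051 m and angle between the z axis of coupon_center and the z axis of anvil, either way round below 0.07 rad and angle between the x axis of coupon_center and the x axis of anvil, either way round below 0.12 rad and linear speed of coupon below 0.02 m/s and contact force between each of the arm, the fingers and coupon below 0.1 N), for 0.3 s.
3. the striker is fired and presses on the coupon (value of joint striker below 0.012 m and contact force between striker_nose and coupon above 1 N), for 0.2 s.
At the end, for the whole second after the job is handed in: Striker fired, its nose pressing the large coupon (over 1 N, draw under 12 mm), sear pad up; coupon still and released on the ledge, flat on the slope: within 12 mm of mid-width, centre within 3.5 mm of its seated place, long axis within 0.07 rad of the slope's, face within 0.12 rad (all of step 3 and value of joint sear below 0.003 m and x of coupon_center in the frame of anvil between 0.0005 and 0.008 m and y of coupon_center in the frame of anvil between -0.012 and 0.012 m and z of coupon_center in the frame of anvil between 0.044 and 0.051 m and angle between the z axis of coupon_center and the z axis of anvil, either way round below 0.07 rad and angle between the x axis of coupon_center and the x axis of anvil, either way round below 0.12 rad and linear speed of coupon below 0.02 m/s and contact force between each of the arm, the fingers and coupon below 0.1 N); the robot touches nothing.
It fails at once if another coupon is moved by more than 20 mm (distance of any of coupon_short_center, coupon_narrow_center from where it was at the start of the episode above 0.02 m).
It fails at once if a bystander is moved by more than 25 mm (distance of any of flask, weight, screwdriver, jar, tape, beaker, vee_block from where it was at the start of the episode above 0.025 m).
It also fails if it takes over 64 s, if anything falls off the work surface, if the arm or the gripper's body presses on something with over 40 N, if the wrist force passes 120 N, or if a joint passes its speed limit or range.

ROBOT

A 7-joint arm with a two-finger parallel gripper is mounted at the origin on the work surface. World frame = base frame: x ahead of the robot, y to its left, z up, the work surface at z = 0. Lengths are in m, angles in degrees, forces in N, time in s.
With the tool pointing down it reaches from about 0.425 to 0.875 m from the base axis. Payload 8.4 kg.
Tool frame: the origin (TCP) lies on the centre line of the jaws, within the pads' length; the fingertips stand tip_reach ahead of it and the grasp point (between the pads) lies 6 mm ahead of it (tip_reach is the distance from the TCP to the fingertips, in m); z points along the fingers, y is the line along which they close (so a half turn about z gives the same grasp; the last joint's range is limited). The gripper opens to 85 mm and grips with 20 to 120 N. Pads are 22 mm wide; open, the fingers measure 114 mm over their backs; the gripper's body (76 mm by 85 mm) begins 54 mm behind the grasp point. The pads swing forward as they close: fully open they stand 13 mm farther back than shut.
Start: joints at [-5.684, 19.091, 2.286, 83.961, -0.768, 76.965, -3.352], TCP at [0.65, -0, 0.256] pointing down, gripper open.
Joint ranges: [-147.57, 147.57], [-21.85, 119.76], [-74.77, 79.35], [14.55, 137.4], [-85.83, 265.84], [4.83, 119.75], [-152.11, 152.11]. Speed limits (degrees/s): [127.2, 127.2, 159.86, 159.86, 180, 180, 180].

INTERFACE

Orientations are given as a 3x3 rotation matrix whose columns are the frame's x, y, z axes.
In Python, from cell import sense, get_image, camera_info, hand_in, tip_reach gives the robot as it stands. The module is installed in compiled form; this text tells all that it offers.
- The arm moves only by the tool send_rows, never from a script. Its argument "rows" is one flat list of numbers, 7 for each row, row after row: the opening, from 0 (shut) to 1 (fully open), then the shift along the tool's x, y, z normalised to -1 to 1, where 1 is 0.4 m, then the turn, a rotation vector about the tool's x, y, z normalised to -1 to 1, where 1 is pi/2 rad. In form: [grip, dx, dy, dz, ax, ay, az, grip, dx, dy, dz, ax, ay, az, ...]. A call has 1 to 20 rows; each row is the pose to reach, as a shift and turn from the pose commanded when the call began, along the tool's axes at that moment; what a row does not reach only later rows make up. A row lasts 1/10 s, in which the tool goes at most 50 mm and 8.59 degrees, less where a joint would pass 70% of its speed; a pose out of reach is approached as far as the arm can. A call with a number of a shift or a turn outside -1 to 1 is refused whole. A call with a gripper value outside its range is refused whole. The fingers move at their own pace and stop on an object; "grip_force" is the grip in N (left out, the last holds). Time passes only in rows, so rows that repeat a pose let the fingers close. It gives the time, the measured TCP pose, the force, the opening and the grip force at its end, in the units of the state.
- sense(): the state, without advancing time (a new reading comes with each control period).
- get_image(name): name is "scene" or "side" or "wrist"; returns the picture (480x640x3 uint8, blue, green, red); there is no depth.
- camera_info(name): a dict with "fx", "fy", "cx", "cy" (pixels), "k1" (the pictures are not rectified: a ray, as slopes to the right and down, at radius r is drawn at 1 + k1 r^2 times it, then the intrinsics apply), "origin" and "rotation" of the camera in the world. Camera axes: x right, y down, z forward; pixel columns grow to the right and rows downward; lengths in m; the calibration is good to about 2 mm. A picture is of the moment at which its call begins: read the wrist's pose just before it. camera_info takes no time and is no camera call; for the wrist camera it gives the pose at the moment of the call.
- hand_in(): hands the job in; it is judged then, once.
The state is a dict: "time_s": time; "joints": joint angles; "joint_velocities": joint speeds; "tau": joint torques, N m; "ee_pos": TCP position; "tool_rot": TCP orientation; "wrist_force": force on the tool from outside, world axes, zero at the start; "wrist_torque": the same for the moment, N m; "width": opening from 0.0 (shut) to 1.0 (fully open); "grasp_force": force on a finger pad.
Only numpy, scipy, OpenCV 4.12 (cv2) and the standard library are available. Lean on these libraries where they do the work, as an engineer would, in place of code of your own. Each camera call takes 0.05 s, during which the arm holds its last target. There are 200 camera calls.

## Working session

There is one attempt and no reset: what is moved stays moved. The work goes in short steps, Python scripts to look and compute and a tool call to move; the robot and the scene stay as the last step left them, time stands still between calls to the robot, and variables do not carry over. Pictures are saved under pics/ and viewed, at most 10 in all, crops included, and the job is handed in when it is done.

Besides the shell and the picture viewer there is one more tool, called after "Call:" as name(argument=value, ...) on one line, values as JSON. send_rows: Moves the arm, as the interface text tells. Its arguments: {"type":"object","properties":{"rows":{"type":"array"},"grip_force":{"type":"number"}},"required":["rows"]}

```bash
mkdir -p pics; python3 - <<'E'
from cell import *
import cv2
for n in ("scene","side"):
    cv2.imwrite(f"pics/{n}0.png",get_image(n)); c=camera_info(n); print(n,c)
s=sense(); print(s['time_s'],s['ee_pos'],s['tool_rot'],s['width'],tip_reach, camera_info("wrist"))
E
```

```text
scene {'fx': 435.8654714845838, 'fy': 435.8654714845838, 'cx': 321.69721570427714, 'cy': 243.18336507058723, 'k1': -0.019897752119482623, 'origin': array([1.28700609, 0.14641804, 0.66792328]), 'rotation': array([[-0.23383026,  0.59793041, -0.76668288],
       [ 0.97220756,  0.13433676, -0.19174488],
       [-0.0116564 , -0.79021064, -0.61272446]])}
side {'fx': 478.8047160555086, 'fy': 478.8047160555086, 'cx': 316.27756661989827, 'cy': 247.02034945741883, 'k1': -0.03724280432003872, 'origin': array([0.06048007, 0.87968071, 0.9167328 ]), 'rotation': array([[-0.87711077, -0.29999497,  0.37507294],
       [-0.48022887,  0.56005627, -0.6750683 ],
       [-0.00754486, -0.77223053, -0.63529763]])}
0.1 [ 6.49642294e-01 -5.13050599e-05  2.55523491e-01] [[ 4.58087946e-05  9.99999005e-01 -1.41006660e-03]
 [ 9.99999991e-01 -4.59829392e-05 -1.23468833e-04]
 [-1.23533549e-04 -1.41006093e-03 -9.99998998e-01]] 0.9993221132984136 0.025 {'fx': 406.949262898806, 'fy': 406.949262898806, 'cx': 319.0561263707014, 'cy': 230.06440891823055, 'k1': -0.02558100792319977, 'origin': array([0.65009002, 0.06711248, 0.37293061]), 'rotation': array([[ 9.99999107e-01,  3.23044326e-04, -1.29642533e-03],
       [-2.77241624e-05, -9.65103090e-01, -2.61870243e-01],
       [-1.33577978e-03,  2.61870045e-01, -9.65102220e-01]])}
```

View pics/scene0.png

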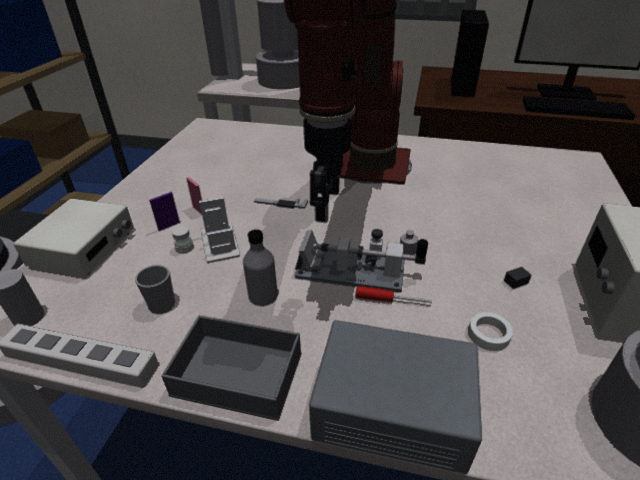

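View pics/side0.png

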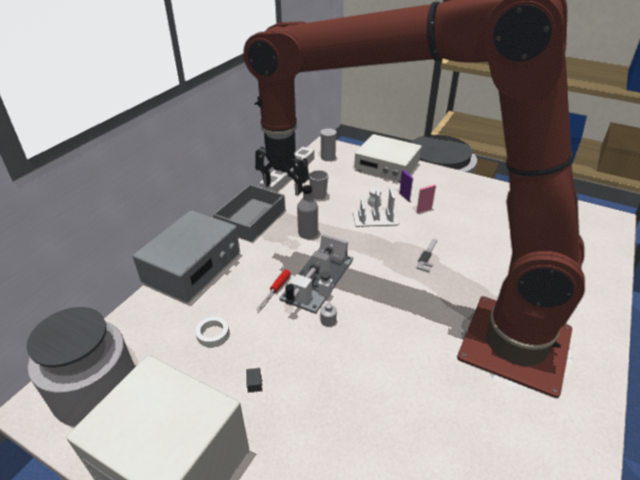

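Scene: the tester's backstop is near (310,250) and its black knob near (422,250), so tester +x points roughly along world +y. The rack is near (218,235). The pink (195,195) and purple (165,211) plates are look-alikes. The side view shows the rack at (378,210) and the knob at (290,293). Next I'll look at close crops.

```bash
cat > h.py <<'E'
import numpy as np, cv2
from cell import *
class Cam:
    def __init__(s,n,info=None):
        c=info or camera_info(n); s.R=np.array(c['rotation']); s.o=np.array(c['origin'])
        s.K=np.array([[c['fx'],0,c['cx']],[0,c['fy'],c['cy']],[0,0,1]]); s.d=np.array([c['k1'],0,0,0.])
    def ray(s,uv):
        p=cv2.undistortPoints(np.array([[uv]],float),s.K,s.d)[0,0]; return s.R@np.array([p[0],p[1],1])
    def plane(s,uv,z):
        r=s.ray(uv); return s.o+r*(z-s.o[2])/r[2]
    def proj(s,P):
        P=np.atleast_2d(P).astype(float); rv=cv2.Rodrigues(s.R.T)[0]
        return cv2.projectPoints(P,rv,-s.R.T@s.o,s.K,s.d)[0][:,0]
def tri(c1,u1,c2,u2):
    a,b=c1.ray(u1),c2.ray(u2); t=np.linalg.lstsq(np.c_[a,-b],c2.o-c1.o,rcond=None)[0]
    p,q=c1.o+t[0]*a,c2.o+t[1]*b; return (p+q)/2,np.linalg.norm(p-q)
E
python3 - <<'E'
import cv2,numpy as np
a=cv2.imread('pics/scene0.png');b=cv2.imread('pics/side0.png')
def cr(i,x,y,w,h): return cv2.resize(i[y:y+h,x:x+w],(400,300),interpolation=cv2.INTER_CUBIC)
o=np.vstack([np.hstack([cr(a,290,210,160,120),cr(a,150,170,120,90)]),np.hstack([cr(b,250,220,120,90),cr(b,340,160,100,75)])])
cv2.imwrite('pics/crops.png',o)
E
```

```text
(no output)
```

View pics/crops.png

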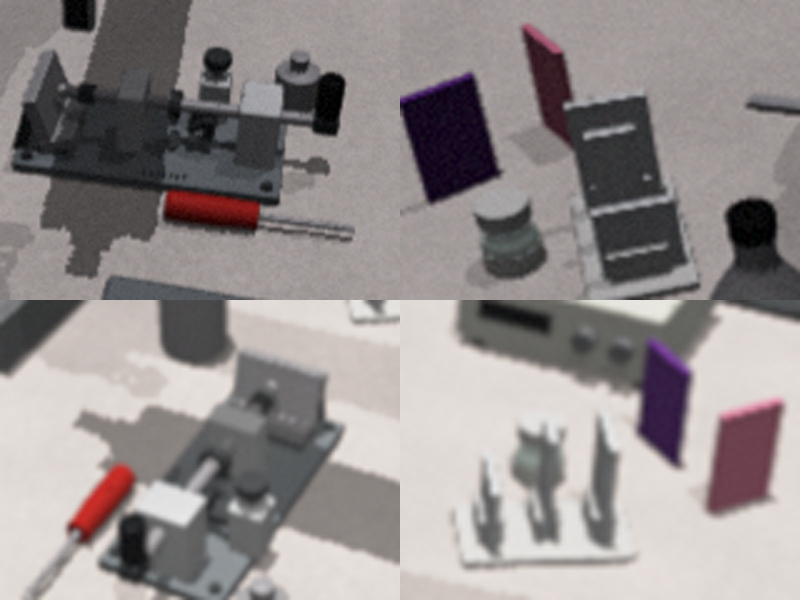

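```bash
python3 - <<'E'
from h import *
sc,sd=Cam('scene'),Cam('side')
S=lambda x,y:(290+x*.4,210+y*.4); D=lambda x,y:(250+x*.3,220+(y-300)*.3)
print('knobtop',sc.plane(S(331,78),.105),sd.plane(D(132,523),.105))
print('pad',sc.plane(S(217,57),.082),sd.plane(D(252,484),.082))
for p in (S(12,165),S(278,198)):print('corner scene',sc.plane(p,.012))
for p in (D(343,427),D(230,598)):print('corner side',sd.plane(p,.012))
R=lambda x,y:(150+(x-400)*.3,170+y*.3); Q=lambda x,y:(340+(x-400)*.25,160+(y-300)*.25)
for p in (R(588,296),R(698,286)):print('rack scene',sc.plane(p,.008))
for p in (Q(455,505),Q(466,565),Q(634,556)):print('rack side',sd.plane(p,.008))
for p in (Q(606,415),Q(548,425),Q(490,457)):print('tops side',sd.plane(p,.103))
for p in (R(566,104),R(645,95)):print('large top scene',sc.plane(p,.103))
E
```

```text
knobtop [0.52933184 0.1763228  0.105     ] [0.52364343 0.18123368 0.105     ]
pad [0.48936051 0.07556247 0.082     ] [0.47770482 0.08104727 0.082     ]
corner scene [ 0.59620021 -0.08960745  0.012     ]
corner scene [0.58615317 0.14636186 0.012     ]
corner side [ 0.47707402 -0.08746221  0.012     ]
corner side [0.46732513 0.13625219 0.012     ]
rack scene [ 0.58022782 -0.31332651  0.008     ]
rack scene [ 0.55231111 -0.24068593  0.008     ]
rack side [ 0.57729775 -0.30623641  0.008     ]
rack side [ 0.53471773 -0.23617282  0.008     ]
rack side [ 0.42237237 -0.30977127  0.008     ]
tops side [ 0.47102465 -0.34892531  0.103     ]
tops side [ 0.50547227 -0.31415267  0.103     ]
tops side [ 0.52678668 -0.25209494  0.103     ]
large top scene [ 0.48300481 -0.35903299  0.103     ]
large top scene [ 0.45902428 -0.30727556  0.103     ]
```

Call:
send_rows(rows=[0.6, 0.25, -0.31, 0, 0, 0, 0, 0.6, 0.25, -0.31, 0, 0, 0, 0, 0.6, 0.25, -0.31, 0, 0, 0, 0, 0.6, 0.25, -0.31, 0, 0, 0, 0, 0.6, 0.25, -0.31, 0, 0, 0, 0, 0.6, 0.25, -0.31, 0, 0, 0, 0])

```text
time_s: 0.7
ee_pos: [0.5267, 0.099, 0.2564]
tool_rot: [[0.001, 1.0, 0.0], [1.0, -0.001, -0.0], [-0.0, 0.0, -1.0]]
wrist_force: [0.0, 0.1, -0.3]
width: 0.6
grasp_force: 0.0
```

```bash
python3 - <<'E'
from h import *
import pickle
s=sense();i=camera_info('wrist');im=get_image('wrist');cv2.imwrite('pics/w1.png',im);pickle.dump(i,open('w1.pkl','wb'))
print(s['time_s'],s['ee_pos'],s['wrist_force'])
E
```

```text
0.7 [0.52666205 0.09900468 0.25635958] [ 0.0175518   0.09008017 -0.32215832]
```

View pics/w1.png

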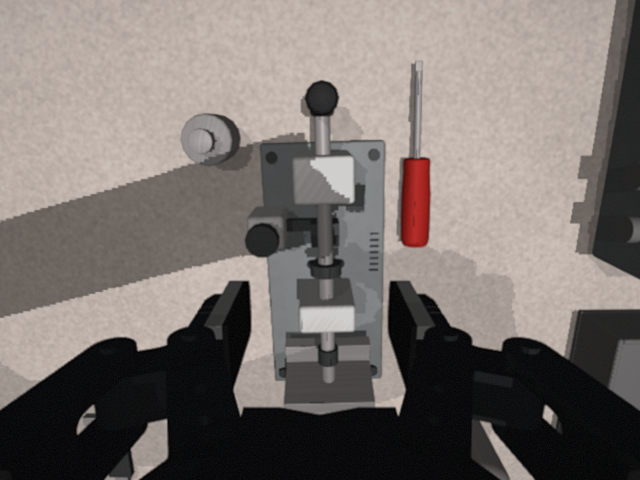

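The wrist view shows the knob top at about (322,97), the sear pad at (262,240), and base corners at (262,143), (384,141), (382,377) and (277,380). The weight is at (208,137), clear of the knob.

```bash
python3 - <<'E'
from h import *
import pickle
im=cv2.imread('pics/w1.png');w=Cam('w',pickle.load(open('w1.pkl','rb')))
m=(im.max(2)<45).astype(np.uint8)
n,l,st,c=cv2.connectedComponentsWithStats(m)
for k in range(1,n):
    if st[k,4]>200 and c[k][1]<280: print(st[k],c[k])
for nm,p,z in (('knob',(322,98),.103),('pad',(262,240),.082),('c1',(262,143),.012),('c2',(384,141),.012),('c3',(382,377),.012),('c4',(277,380),.012)): print(nm,w.plane(p,z))
P=[w.plane(p,.012)[:2] for p in ((262,143),(384,141),(382,377),(277,380))]
d=(P[0]+P[1]-P[2]-P[3]);print('ctr',np.mean(P,0),'yaw',np.degrees(np.arctan2(d[1],d[0])),'len',np.linalg.norm(d)/2)
E
```

```text
[ 593    0   47  278 6708] [623.34347048 169.08691115]
[306  81  32  35 498] [320.13855422  99.57630522]
[286 218  32  29 489] [303.56441718 226.77709611]
[246 224  33  32 847] [262.15112161 239.66824085]
[309 259  34  17 202] [325.93069307 264.82178218]
knob [0.52900382 0.17951368 0.103     ]
pad [0.48435953 0.07923667 0.082     ]
c1 [0.47740689 0.14658372 0.012     ]
c2 [0.58372033 0.14819757 0.012     ]
c3 [ 0.59149762 -0.08841928  0.012     ]
c4 [ 0.48368916 -0.0917822   0.012     ]
ctr [0.5340785  0.02864495] yaw 91.69546878630585 len 0.23759540525299874
```

Call:
send_rows(rows=[0.6, 0.2, 0.0075, 0, 0, 0, -0.019, 0.6, 0.2, 0.0075, 0.1, 0, 0, -0.019, 0.6, 0.2, 0.0075, 0.2, 0, 0, -0.019, 0.6, 0.2, 0.0075, 0.3, 0, 0, -0.019, 0.6, 0.2, 0.0075, 0.36, 0, 0, -0.019, 0.6, 0.2, 0.0075, 0.4, 0, 0, -0.019, 0.6, 0.2, 0.0075, 0.4075, 0, 0, -0.019, 0.6, 0.2, 0.0075, 0.4075, 0, 0, -0.019, 0, 0.2, 0.0075, 0.4075, 0, 0, -0.019, 0, 0.2, 0.0075, 0.4075, 0, 0, -0.019, 0, 0.2, 0.0075, 0.4075, 0, 0, -0.019, 0, 0.2, 0.0075, 0.4075, 0, 0, -0.019, 0, 0.2, 0.0075, 0.4075, 0, 0, -0.019, 0, 0.2, 0.0075, 0.4075, 0, 0, -0.019], grip_force=80)

```text
time_s: 2.15
ee_pos: [0.5285, 0.18, 0.0947]
tool_rot: [[-0.03, 1.0, -0.0], [1.0, 0.03, -0.0], [-0.0, -0.0, -1.0]]
wrist_force: [-7.6, -1.7, 8.3]
width: 0.237
grasp_force: 77.8
```

Call:
send_rows(rows=[0, 0.02, 0, 0, 0, 0, 0, 0, 0.04, 0, 0, 0, 0, 0, 0, 0.06, 0, 0, 0, 0, 0, 0, 0.08, 0, 0, 0, 0, 0, 0, 0.1, 0, 0, 0, 0, 0, 0, 0.115, 0, 0, 0, 0, 0, 0, 0.115, 0, 0, 0, 0, 0, 0, 0.115, 0, 0, 0, 0, 0, 0, 0.115, 0, 0, 0, 0, 0])

```text
time_s: 3.05
ee_pos: [0.5273, 0.2232, 0.0945]
tool_rot: [[-0.028, 1.0, -0.001], [1.0, 0.028, -0.003], [-0.003, -0.001, -1.0]]
wrist_force: [-8.3, -11.3, 10.6]
width: 0.239
grasp_force: 78.1
```

Call:
send_rows(rows=[0, 0.008, 0, 0, 0, 0, 0, 0, 0.008, 0, 0, 0, 0, 0, 0, 0.008, 0, 0, 0, 0, 0])

```text
time_s: 3.35
ee_pos: [0.5273, 0.2263, 0.0945]
tool_rot: [[-0.028, 1.0, -0.001], [1.0, 0.028, -0.004], [-0.004, -0.001, -1.0]]
wrist_force: [-7.8, -12.2, 12.3]
width: 0.236
grasp_force: 78.1
```

Call:
send_rows(rows=[0, -0.008, 0, 0, 0, 0, 0, 0, -0.014, 0, 0, 0, 0, 0, 0, -0.014, 0, 0, 0, 0, 0, 0, -0.014, 0, 0, 0, 0, 0])

```text
time_s: 3.75
ee_pos: [0.5274, 0.2207, 0.0946]
tool_rot: [[-0.028, 1.0, -0.001], [1.0, 0.028, -0.003], [-0.003, -0.001, -1.0]]
wrist_force: [-8.6, -10.6, 12.0]
width: 0.236
grasp_force: 78.1
```

Call:
send_rows(rows=[0, -0.006, 0, 0, 0, 0, 0, 0, -0.006, 0, 0, 0, 0, 0, 0, -0.006, 0, 0, 0, 0, 0])

```text
time_s: 4.05
ee_pos: [0.5274, 0.2199, 0.0946]
tool_rot: [[-0.029, 1.0, -0.001], [1.0, 0.029, -0.001], [-0.001, -0.001, -1.0]]
wrist_force: [-7.3, -5.8, 8.6]
width: 0.237
grasp_force: 77.9
```

Call:
send_rows(rows=[0, -0.006, 0, 0, 0, 0, 0, 0, -0.006, 0, 0, 0, 0, 0, 0.6, -0.006, 0, 0, 0, 0, 0, 0.6, -0.006, 0, 0, 0, 0, 0, 0.6, -0.006, 0, 0, 0, 0, 0, 0.6, -0.006, 0, 0, 0, 0, 0, 0.6, -0.006, 0, -0.1, 0, 0, 0, 0.6, -0.006, 0, -0.2, 0, 0, 0, 0.6, -0.006, 0, -0.3, 0, 0, 0, 0.6, -0.1, 0, -0.4, 0, 0, 0, 0.6, -0.2, 0, -0.4, 0, 0, 0, 0.6, -0.3, 0, -0.4, 0, 0, 0, 0.6, -0.3, 0, -0.4, 0, 0, 0, 0.6, -0.3, 0, -0.4, 0, 0, 0])

```text
time_s: 5.45
ee_pos: [0.5314, 0.1003, 0.2534]
tool_rot: [[-0.027, 1.0, 0.0], [1.0, 0.027, 0.0], [0.0, 0.0, -1.0]]
wrist_force: [-0.8, 0.9, -1.6]
width: 0.598
grasp_force: 0.0
```

```bash
python3 - <<'E'
from h import *
import pickle
s=sense();i=camera_info('wrist');im=get_image('wrist');cv2.imwrite('pics/w2.png',im);pickle.dump(i,open('w2.pkl','wb'))
print(s['time_s'],s['ee_pos'],s['wrist_force'])
w=Cam('w',i)
c=np.array([.534,.029]);ex=np.array([-.0297,.9996])
for q in (0,.04): print(q,w.proj([*(c+ex*(.152+q)),.105]))
E
```

```text
5.45 [0.53142033 0.10030075 0.25341641] [-0.79489297  0.87710063 -1.55512258]
0 [[318.85954908  97.50128932]]
0.04 [[318.70025049  27.94185512]]
```

View pics/w2.png

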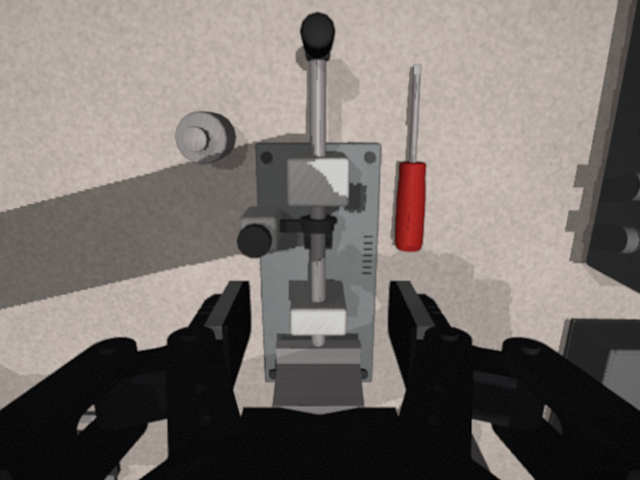

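The striker is held by the sear at about 40 mm: the knob is at (318,30), and the drawn position projects to (319,28). Next is the rack.

Call:
send_rows(rows=[1, -0.1, -0.128, -0.117, 0, 0, 0, 1, -0.2, -0.128, -0.117, 0, 0, 0, 1, -0.33, -0.128, -0.117, 0, 0, 0, 1, -0.45, -0.128, -0.117, 0, 0, 0, 1, -0.57, -0.128, -0.117, 0, 0, 0, 1, -0.69, -0.128, -0.117, 0, 0, 0, 1, -0.81, -0.128, -0.117, 0, 0, 0, 1, -0.93, -0.128, -0.117, 0, 0, 0, 1, -0.94, -0.128, -0.117, 0, 0, 0, 1, -0.94, -0.128, -0.117, 0, 0, 0, 1, -0.94, -0.128, -0.117, 0, 0, 0])

```text
time_s: 6.6
ee_pos: [0.4923, -0.274, 0.2997]
tool_rot: [[-0.033, 0.999, -0.0], [0.999, 0.033, 0.001], [0.001, -0.0, -1.0]]
wrist_force: [0.3, 0.1, 0.2]
width: 0.998
grasp_force: 0.0
```

```bash
python3 - <<'E'
from h import *
import pickle
s=sense();i=camera_info('wrist');im=get_image('wrist');cv2.imwrite('pics/w3.png',im);pickle.dump(i,open('w3.pkl','wb'))
print(s['time_s'],s['ee_pos'],s['wrist_force'])
E
```

```text
6.6 [ 0.49231265 -0.27396502  0.29972985] [0.28247203 0.07121505 0.15820734]
```

View pics/w3.png

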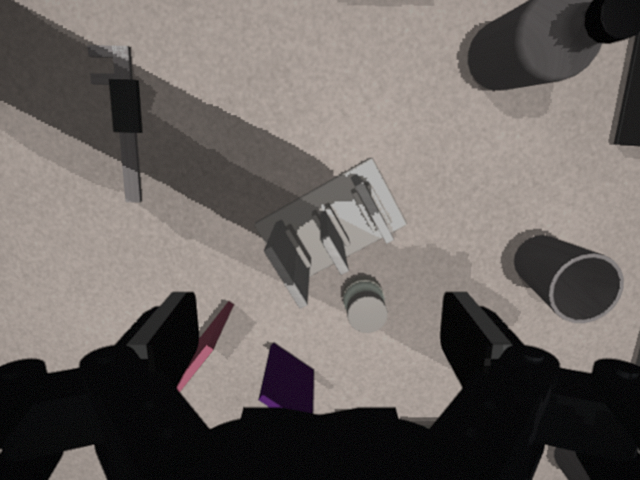

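The rack is centred near (330,220). Candidates from left to right: a wide plate at (290,265), a narrow one at (333,235), and a short one at (372,205). The pink (210,350) and purple (288,378) plates stand apart, and the jar is at (365,300). I'll check the choice in a close crop.

```bash
python3 - <<'E'
import cv2
im=cv2.imread('pics/w3.png')[145:325,230:430]
cv2.imwrite('pics/w3c.png',cv2.resize(im,(640,576),interpolation=cv2.INTER_CUBIC))
E
```

```text
(no output)
```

View pics/w3c.png

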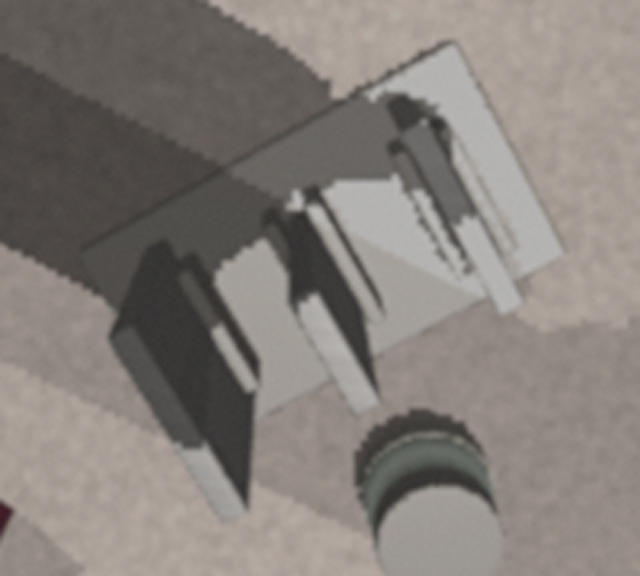

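```bash
python3 - <<'E'
from h import *
import pickle
w=Cam('w',pickle.load(open('w3.pkl','rb')))
C=lambda x,y:(230+x/3.2,145+y/3.2)
f=lambda p,z:w.plane(C(*p),z)[:2]
A=f((82,250),.008);B=f((455,42),.008);D=f((563,253),.008)
print('rack',A,B,D,np.linalg.norm(A-B),np.linalg.norm(B-D)); ctr=(A+D)/2
e=(B-A)/np.linalg.norm(B-A);print('ctr',ctr,'xyaw',np.degrees(np.arctan2(e[1],e[0])), 'slot1',ctr-e*.045)
t=[f(p,.103) for p in((112,335),(130,325),(248,508),(232,520))]
print('large',np.mean(t,0),t); a=(t[2]+t[3]-t[0]-t[1])/2;print('w',np.linalg.norm(a),'ang',np.degrees(np.arctan2(a[1],a[0])),'th',np.linalg.norm(t[0]-t[1]),np.linalg.norm(t[2]-t[3]))
t=[f(p,.103) for p in((300,300),(318,292),(380,402),(360,413))];print('narrow',np.mean(t,0))
p=Cam('scene').plane((256,237),.17);print('flask',p)
s=sense();print(s['tool_rot'],s['joints'])
E
```

```text
rack [ 0.42795087 -0.31219791] [ 0.54440469 -0.24164449] [ 0.58394894 -0.30809577] 0.1361590142124073 0.0773273588012482
ctr [ 0.5059499  -0.31014684] xyaw 31.209532305272397 slot1 [ 0.46746239 -0.33346446]
large [ 0.46782634 -0.33325892] [array([ 0.4498988 , -0.30975026]), array([ 0.45445743, -0.3069444 ]), array([ 0.48554053, -0.35637444]), array([ 0.48140861, -0.35996658])]
w 0.05883721486418973 ang -57.864993028643056 th 0.0053529354976194045 0.005475057680332656
narrow [ 0.50779889 -0.31250033]
flask [ 0.67272221 -0.13606927  0.17      ]
[[-3.33518735e-02  9.99443645e-01 -2.31383136e-04]
 [ 9.99443247e-01  3.33520718e-02  9.13809197e-04]
 [ 9.21017901e-04 -2.00777064e-04 -9.99999556e-01]] [ 8.28055383  7.71379705 18.20448067 93.29981097 -2.48669303 79.41306612
 28.70094847]
```

Call:
send_rows(rows=[0.4, -0.146, -0.066, 0.05, 0, 0, -0.08, 0.4, -0.146, -0.066, 0.12, 0, 0, -0.16, 0.4, -0.146, -0.066, 0.2, 0, 0, -0.25, 0.4, -0.146, -0.066, 0.22, 0, 0, -0.329, 0.4, -0.146, -0.066, 0.22, 0, 0, -0.329, 0.4, -0.146, -0.066, 0.22, 0, 0, -0.329])

```text
time_s: 7.25
ee_pos: [0.4676, -0.3341, 0.2128]
tool_rot: [[-0.518, 0.855, 0.001], [0.855, 0.518, 0.0], [-0.0, 0.001, -1.0]]
wrist_force: [-0.4, 0.2, 0.3]
width: 0.397
grasp_force: 0.0
```

```bash
python3 - <<'E'
from h import *
import pickle
s=sense();i=camera_info('wrist');im=get_image('wrist');cv2.imwrite('pics/w4.png',im[200:480,120:520]);pickle.dump(i,open('w4.pkl','wb'))
R=s['tool_rot'];print(s['time_s'],s['ee_pos'],np.degrees(np.arctan2(R[1][1],R[0][1])))
print(R.T@(np.array([.4678,-.3333,.098])-s['ee_pos'])/.4)
E
```

```text
7.25 [ 0.46763709 -0.33412496  0.21283086] 31.229490791373554
[0.00167358 0.00120049 0.28707745]
```

View pics/w4.png

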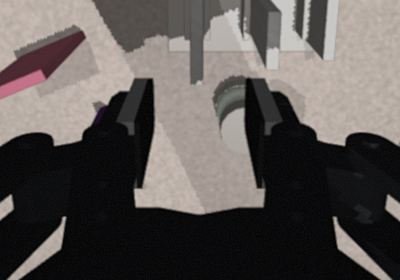

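The large plate stands upright between the fingers at crop column ~196. Finger midline is ~198, so it is aligned. Descending and gripping.

Call:
send_rows(rows=[0.4, 0.001, 0.001, 0.1, 0, 0, 0, 0.4, 0.001, 0.001, 0.19, 0, 0, 0, 0.4, 0.001, 0.001, 0.25, 0, 0, 0, 0.4, 0.001, 0.001, 0.287, 0, 0, 0, 0.4, 0.001, 0.001, 0.287, 0, 0, 0, 0.4, 0.001, 0.001, 0.287, 0, 0, 0, 0, 0.001, 0.001, 0.287, 0, 0, 0, 0, 0.001, 0.001, 0.287, 0, 0, 0, 0, 0.001, 0.001, 0.287, 0, 0, 0, 0, 0.001, 0.001, 0.287, 0, 0, 0, 0, 0.001, 0.001, 0.287, 0, 0, 0], grip_force=50)

```text
time_s: 8.4
ee_pos: [0.4676, -0.3354, 0.0989]
tool_rot: [[-0.52, 0.854, 0.002], [0.854, 0.52, -0.001], [-0.002, 0.001, -1.0]]
wrist_force: [-0.7, 0.3, 6.4]
width: 0.08
grasp_force: 49.8
```

Call:
send_rows(rows=[0, 0, 0, -0.05, 0, 0, 0, 0, 0, 0, -0.12, 0, 0, 0, 0, 0, 0, -0.2, 0, 0, 0, 0, 0, 0, -0.3, 0, 0, 0, 0, 0, 0, -0.38, 0, 0, 0, 0, 0, 0, -0.38, 0, 0, 0])

```text
time_s: 9.0
ee_pos: [0.4685, -0.3361, 0.2547]
tool_rot: [[-0.519, 0.854, 0.007], [0.854, 0.519, -0.004], [-0.007, 0.004, -1.0]]
wrist_force: [0.6, -0.4, -1.8]
width: 0.077
grasp_force: 49.0
```

```bash
python3 - <<'E'
from h import *
import pickle
s=sense();print(s['time_s'],s['ee_pos'],s['width'],s['wrist_force'])
im=cv2.imread('pics/w2.png',0).astype(float);w=Cam('w',pickle.load(open('w2.pkl','rb')))
for a,b in((285,300),(335,350)): print([(r,int(im[r,a:b].mean())) for r in range(322,412,2)])
c=np.array([.534,.029]);ex=np.array([-.0297,.9996]);ey=np.array([-.9996,-.0297])
def T(x,y,z): return [*(c+ex*x+ey*y),z]
sn,cs=np.sin(np.radians(18)),np.cos(np.radians(18))
for cx,cz in((-.085,.027),(-.085,.03),(-.081,.027)):
    an=lambda a,y,b:T(cx+cs*a-sn*b,y,cz+sn*a+cs*b)
    print(cx,cz,'ledge front top',w.proj(an(.02,0.02,0))[0],'corner',w.proj(an(0,0.02,0))[0],'facetop',w.proj(an(0,.04,.046))[0],w.proj(an(0,-.04,.046))[0],'backtop',w.proj(an(-.014,.02,.046))[0])
print(w.proj(T(-.049,0,.057)))
E
```

```text
9.0 [ 0.46852809 -0.33606005  0.25473155] 0.07726377971591668 [ 0.58004094 -0.36542275 -1.79923063]
[(322, 167), (324, 167), (326, 166), (328, 165), (330, 163), (332, 163), (334, 120), (336, 59), (338, 52), (340, 73), (342, 80), (344, 79), (346, 76), (348, 105), (350, 142), (352, 134), (354, 126), (356, 123), (358, 123), (360, 125), (362, 121), (364, 78), (366, 70), (368, 69), (370, 69), (372, 69), (374, 70), (376, 69), (378, 69), (380, 70), (382, 70), (384, 68), (386, 69), (388, 69), (390, 69), (392, 71), (394, 70), (396, 68), (398, 67), (400, 68), (402, 68), (404, 66), (406, 107), (408, 109), (410, 39)]
[(322, 177), (324, 177), (326, 177), (328, 175), (330, 173), (332, 167), (334, 120), (336, 56), (338, 53), (340, 64), (342, 69), (344, 69), (346, 68), (348, 96), (350, 123), (352, 121), (354, 121), (356, 122), (358, 124), (360, 125), (362, 121), (364, 78), (366, 69), (368, 69), (370, 68), (372, 67), (374, 68), (376, 68), (378, 67), (380, 69), (382, 66), (384, 68), (386, 68), (388, 67), (390, 68), (392, 69), (394, 69), (396, 67), (398, 66), (400, 66), (402, 66), (404, 66), (406, 108), (408, 118), (410, 66)]
-0.085 0.027 ledge front top [298.02206885 346.70596467] corner [298.66529223 360.78168598] facetop [273.52648937 403.76058066] [365.59166466 403.55866992] backtop [297.05998318 413.15888609]
-0.085 0.03 ledge front top [297.86287196 348.44171482] corner [298.51559785 362.57071306] facetop [273.15615557 406.08881694] [365.97277497 405.88537697] backtop [296.88571283 415.5106246 ]
-0.081 0.027 ledge front top [297.95126496 342.90056236] corner [298.5979911  357.12702944] facetop [273.37057958 399.85832499] [365.7297981  399.65557039] backtop [296.98070737 409.37263061]
[[319.42169721 344.04730251]]
```

```bash
cat > tgt.py <<'E'
from h import *
from scipy.spatial.transform import Rotation as Ro
c=np.array([.534,.029,0]);ex=np.array([-.0297,.9996,0]);ey=np.array([-.9996,-.0297,0]);ez=np.array([0,0,1.])
sn,cs=np.sin(np.radians(18)),np.cos(np.radians(18))
corner=c-.085*ex+.030*ez; ax=cs*ex+sn*ez; az=-sn*ex+cs*ez
Rt=np.c_[np.cross(ax,-az),ax,-az]
def tcp(a,b,off=.0017): return corner+(.004+a)*ax+(.0909+b)*az-off*Rt[:,0]
def move(p,R):
    s=sense();R0=np.array(s['tool_rot']);
    print('now',s['time_s'],s['ee_pos'],'shift',np.round(R0.T@(p-s['ee_pos'])/.4,4),'turn',np.round(Ro.from_matrix(R0.T@R).as_rotvec()/(np.pi/2),4))
E
python3 - <<'E'
from tgt import *
p=tcp(.006,.06);print(p,tcp(0,0),Rt);move(p,Rt)
E
```

```text
[ 0.53932629 -0.09302076  0.1766046 ] [ 0.5389451  -0.08019121  0.11768711] [[-0.9996     -0.02824638 -0.0091778 ]
 [-0.0297      0.95067609  0.30889339]
 [ 0.          0.30901699 -0.95105652]]
now 9.0 [ 0.46852809 -0.33606005  0.25473155] shift [0.4286 0.466  0.1944] turn [-0.1808  0.1108 -0.6646]
```

Call:
send_rows(rows=[0, 0.04, 0.05, 0, -0.02, 0.01, -0.07, 0, 0.09, 0.1, 0, -0.04, 0.02, -0.14, 0, 0.14, 0.15, 0, -0.06, 0.035, -0.22, 0, 0.19, 0.21, 0, -0.08, 0.05, -0.3, 0, 0.24, 0.26, 0, -0.1, 0.06, -0.38, 0, 0.29, 0.32, 0, -0.12, 0.075, -0.46, 0, 0.34, 0.37, 0, -0.14, 0.09, -0.53, 0, 0.39, 0.42, 0, -0.16, 0.1, -0.6, 0, 0.4286, 0.466, 0.03, -0.1808, 0.1108, -0.6646, 0, 0.4286, 0.466, 0.1, -0.1808, 0.1108, -0.6646, 0, 0.4286, 0.466, 0.16, -0.1808, 0.1108, -0.6646, 0, 0.4286, 0.466, 0.194, -0.1808, 0.1108, -0.6646, 0, 0.4286, 0.466, 0.194, -0.1808, 0.1108, -0.6646, 0, 0.4286, 0.466, 0.194, -0.1808, 0.1108, -0.6646, 0, 0.4286, 0.466, 0.194, -0.1808, 0.1108, -0.6646])

```text
time_s: 10.5
ee_pos: [0.5376, -0.0917, 0.173]
tool_rot: [[-1.0, -0.027, -0.014], [-0.03, 0.95, 0.312], [0.005, 0.312, -0.95]]
wrist_force: [-0.3, -0.6, -0.9]
width: 0.083
grasp_force: 48.8
```

```bash
python3 - <<'E'
from tgt import *
import pickle
move(tcp(.006,.06),Rt); move(tcp(.005,.012),Rt)
s=sense();print(s['wrist_force'],s['width'])
i=camera_info('wrist');im=get_image('wrist');sc=get_image('scene')
cv2.imwrite('pics/w5f.png',im);cv2.imwrite('pics/s5f.png',sc);pickle.dump(i,open('w5.pkl','wb'))
a=cv2.resize(im[100:480,80:560],(400,317));b=cv2.resize(sc[200:310,270:450],(400,244),interpolation=cv2.INTER_CUBIC)
cv2.imwrite('pics/v5.png',np.vstack([a,b]))
E
```

```text
now 10.5 [ 0.53764093 -0.09169999  0.17303561] shift [-0.0041 -0.0005 -0.0096] turn [ 0.0021 -0.0033 -0.001 ]
now 10.5 [ 0.53764093 -0.09169999  0.17303561] shift [-0.0047 -0.0034  0.1104] turn [ 0.0021 -0.0033 -0.001 ]
[-0.2850315  -0.55596462 -0.90178776] 0.08346399054743806
```

View pics/v5.png

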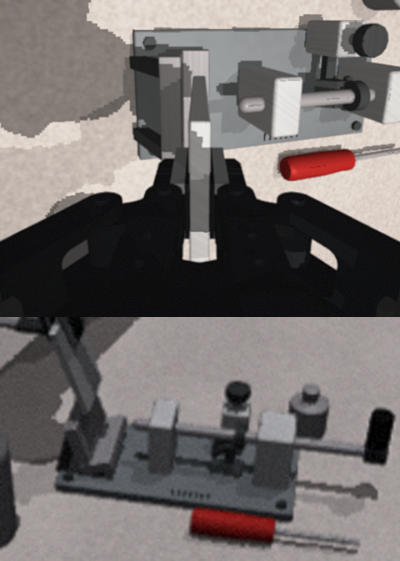

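The plate is held tilted above the ledge, parallel to the backstop (wrist crop x≈200, backstop x≈172), with the striker still cocked. Lowering along the slope.

Call:
send_rows(rows=[0, -0.0047, -0.003, 0.04, 0.0021, -0.0033, -0.001, 0, -0.0047, -0.003, 0.08, 0.0021, -0.0033, -0.001, 0, -0.0047, -0.003, 0.1, 0.0021, -0.0033, -0.001, 0, -0.0047, -0.003, 0.11, 0.0021, -0.0033, -0.001, 0, -0.0047, -0.003, 0.11, 0.0021, -0.0033, -0.001, 0, -0.0047, -0.003, 0.11, 0.0021, -0.0033, -0.001])

```text
time_s: 11.2
ee_pos: [0.5386, -0.079, 0.1302]
tool_rot: [[-1.0, -0.028, -0.01], [-0.03, 0.951, 0.309], [0.001, 0.309, -0.951]]
wrist_force: [-0.3, -0.3, -1.6]
width: 0.085
grasp_force: 48.8
```

Call:
send_rows(rows=[0, 0, 0, 0.01, 0, 0, 0, 0, 0, 0, 0.02, 0, 0, 0, 0, 0, 0, 0.02, 0, 0, 0, 0, 0, 0, 0.02, 0, 0, 0])

```text
time_s: 11.6
ee_pos: [0.538, -0.0762, 0.1218]
tool_rot: [[-1.0, -0.028, -0.011], [-0.03, 0.95, 0.309], [0.002, 0.31, -0.951]]
wrist_force: [0.1, -0.2, -1.2]
width: 0.084
grasp_force: 48.8
```

```bash
python3 - <<'E'
from tgt import *
move(tcp(0,0),Rt)
E
```

```text
now 11.6 [ 0.53800454 -0.07619213  0.12182508] shift [-0.0021 -0.0128  0.0067] turn [ 0.0003 -0.0014 -0.0001]
```

Call:
send_rows(rows=[0, -0.002, 0, 0.004, 0, 0, 0, 0, -0.002, 0, 0.006, 0, 0, 0, 0, -0.002, 0, 0.006, 0, 0, 0])

```text
time_s: 11.9
ee_pos: [0.539, -0.0756, 0.1199]
tool_rot: [[-1.0, -0.028, -0.011], [-0.03, 0.951, 0.309], [0.001, 0.309, -0.951]]
wrist_force: [-0.4, -0.2, 0.6]
width: 0.081
grasp_force: 49.2
```

Call:
send_rows(rows=[0, 0, 0, 0.003, 0, 0, 0, 0, 0, 0, 0.005, 0, 0, 0, 0, 0, 0, 0.005, 0, 0, 0])

```text
time_s: 12.2
ee_pos: [0.5392, -0.0758, 0.1197]
tool_rot: [[-1.0, -0.028, -0.009], [-0.029, 0.951, 0.309], [0.0, 0.309, -0.951]]
wrist_force: [-8.1, -4.4, 17.6]
width: 0.083
grasp_force: 51.8
```

Call:
send_rows(rows=[0, 0, 0, -0.005, 0, 0, 0, 0, 0, -0.006, -0.006, 0, 0, 0, 0, 0, -0.01, -0.006, 0, 0, 0, 0, 0, -0.01, -0.006, 0, 0, 0])

```text
time_s: 12.6
ee_pos: [0.539, -0.0796, 0.1186]
tool_rot: [[-1.0, -0.028, -0.011], [-0.03, 0.95, 0.309], [0.002, 0.31, -0.951]]
wrist_force: [-0.6, -0.5, 1.4]
width: 0.084
grasp_force: 49.2
```

Call:
send_rows(rows=[0, 0, -0.003, 0, 0, 0, 0, 0, 0, -0.003, 0, 0, 0, 0, 0, 0, -0.003, 0, 0, 0, 0])

```text
time_s: 12.9
ee_pos: [0.539, -0.0806, 0.1183]
tool_rot: [[-1.0, -0.028, -0.011], [-0.03, 0.951, 0.309], [0.002, 0.309, -0.951]]
wrist_force: [1.1, -0.0, 0.6]
width: 0.081
grasp_force: 49.0
```

Call:
send_rows(rows=[0, 0, -0.003, 0, 0, 0, 0, 0, 0, -0.003, 0, 0, 0, 0, 0, 0, -0.003, 0, 0, 0, 0])

```text
time_s: 13.2
ee_pos: [0.5389, -0.0818, 0.1179]
tool_rot: [[-1.0, -0.028, -0.011], [-0.03, 0.951, 0.309], [0.002, 0.309, -0.951]]
wrist_force: [0.3, -0.6, -1.9]
width: 0.083
grasp_force: 48.9
```

Call:
send_rows(rows=[0, 0, -0.003, 0, 0, 0, 0, 0, 0, -0.003, 0, 0, 0, 0, 0, 0, -0.003, 0, 0, 0, 0])

```text
time_s: 13.5
ee_pos: [0.539, -0.0822, 0.1178]
tool_rot: [[-1.0, -0.028, -0.011], [-0.031, 0.95, 0.31], [0.002, 0.31, -0.951]]
wrist_force: [-0.4, 3.9, 1.5]
width: 0.083
grasp_force: 49.2
```

Call:
send_rows(rows=[0, 0, 0, 0.001, 0, 0, 0, 0, 0, 0, 0.001, 0, 0, 0, 0.35, 0, 0, 0.001, 0, 0, 0, 0.35, 0, 0, 0.001, 0, 0, 0, 0.35, 0, 0, 0.001, 0, 0, 0, 0.35, 0, 0, 0.001, 0, 0, 0, 0.35, 0, 0, 0.001, 0, 0, 0])

```text
time_s: 14.2
ee_pos: [0.539, -0.0829, 0.1172]
tool_rot: [[-1.0, -0.028, -0.011], [-0.03, 0.951, 0.309], [0.002, 0.309, -0.951]]
wrist_force: [0.3, 0.1, 0.2]
width: 0.347
grasp_force: 0.0
```

Call:
send_rows(rows=[0.35, 0, 0, -0.03, 0, 0, 0, 0.35, 0, 0, -0.08, 0, 0, 0, 0.35, 0, 0, -0.16, 0, 0, 0, 0.35, 0, 0, -0.26, 0, 0, 0, 0.35, 0, 0, -0.34, 0, 0, 0, 0.35, 0, 0, -0.34, 0, 0, 0, 0.35, 0, 0, -0.34, 0, 0, 0])

```text
time_s: 14.9
ee_pos: [0.5408, -0.1253, 0.2477]
tool_rot: [[-1.0, -0.028, -0.009], [-0.029, 0.951, 0.309], [0.0, 0.309, -0.951]]
wrist_force: [0.2, -0.1, -0.4]
width: 0.352
grasp_force: 0.0
```

```bash
python3 - <<'E'
from tgt import *
import pickle
s=sense();i=camera_info('wrist');im=get_image('wrist');sc=get_image('scene');sd=get_image('side')
cv2.imwrite('pics/w6f.png',im);cv2.imwrite('pics/s6f.png',sc);pickle.dump(i,open('w6.pkl','wb'))
W,S,D=Cam('w',i),Cam('scene'),Cam('side')
P=lambda a,y,b:corner+a*ax+y*ey+b*az
top=np.array([P(a,y,.095) for a,y in((0,.03),(0,-.03),(.008,-.03),(.008,.03))])
out=[]
for im_,C,(x0,y0,x1,y1) in((im,W,(180,60,480,460)),(sc,S,(280,190,400,310)),(sd,D,(280,200,370,320))):
    q=C.proj(top);k=450/(y1-y0)
    v=cv2.resize(im_[y0:y1,x0:x1],None,fx=k,fy=k,interpolation=cv2.INTER_CUBIC)
    for u in q: cv2.circle(v,tuple(int(t) for t in (u-[x0,y0])*k),2,(0,0,255),-1)
    v=v[:,:265] if v.shape[1]<300 and 0 else cv2.resize(v,(265,int(v.shape[0]*265/v.shape[1])))
    out.append(cv2.copyMakeBorder(v,0,max(0,360-v.shape[0]),0,0,cv2.BORDER_CONSTANT)[:360])
cv2.imwrite('pics/v6.png',np.hstack(out))
move(np.array([.4845,.0786,.15]),np.c_[-ey*0+ex,-ey,-ez]); move(np.array([.4845,.0786,.15]),np.c_[ey,ex,-ez]); print(s['joints'])
E
```

```text
now 15.05 [ 0.54003263 -0.12424786  0.24563508] shift [0.1224 0.4116 0.3862] turn [ 0.1557 -0.1594  0.9911]
now 15.05 [ 0.54003263 -0.12424786  0.24563508] shift [0.1224 0.4116 0.3862] turn [ 2.007e-01 -2.400e-03  2.000e-04]
[ 12.9809274   12.95903194   6.555863    94.83721277 -18.51959529
  79.55126479 115.68821702]
```

View pics/v6.png

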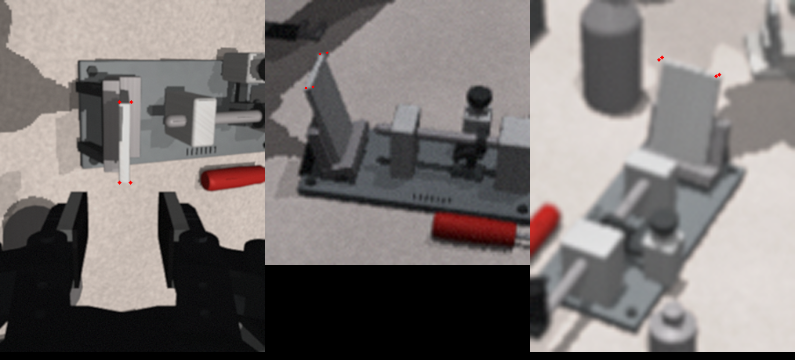

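The coupon sits on the ledge and against the slope: its top corners match the predicted seated corners (red dots) in all three views, within about 1–2 mm. Next I move over the sear pad with the fingers shut.

Call:
send_rows(rows=[0, 0.025, 0.1, 0.032, 0.04, 0, 0, 0, 0.05, 0.2, 0.064, 0.08, 0, 0, 0, 0.075, 0.3, 0.1, 0.12, 0, 0, 0, 0.1, 0.4, 0.13, 0.16, 0, 0, 0, 0.1224, 0.485, 0.16, 0.2, -0.002, 0, 0, 0.1224, 0.44, 0.3, 0.2, -0.002, 0, 0, 0.1224, 0.4116, 0.3862, 0.2, -0.002, 0, 0, 0.1224, 0.4116, 0.3862, 0.2, -0.002, 0, 0, 0.1224, 0.4116, 0.3862, 0.2, -0.002, 0, 0, 0.1224, 0.4116, 0.3862, 0.2, -0.002, 0])

```text
time_s: 16.05
ee_pos: [0.4866, 0.0781, 0.1529]
tool_rot: [[-1.0, -0.029, 0.004], [-0.029, 1.0, 0.001], [-0.004, 0.001, -1.0]]
wrist_force: [-0.7, 0.2, 0.0]
width: -0.002
grasp_force: 0.0
```

```bash
python3 - <<'E'
from tgt import *
R=np.c_[ey,ex,-ez]
move(np.array([.4845,.0786,.112]),R); move(np.array([.4845,.0786,.097]),R); s=sense();print(s['width'],s['wrist_force'])
E
```

```text
now 16.05 [0.48658501 0.0780589  0.15290315] shift [0.0056 0.0014 0.1022] turn [ 0.0007  0.0024 -0.0005]
now 16.05 [0.48658501 0.0780589  0.15290315] shift [0.0057 0.0014 0.1397] turn [ 0.0007  0.0024 -0.0005]
-0.0023812920204496504 [-0.68532533  0.20971476  0.02811823]
```

Call:
send_rows(rows=[0, 0.005, 0.0014, 0.05, 0, 0.002, 0, 0, 0.005, 0.0014, 0.09, 0, 0.002, 0, 0, 0.005, 0.0014, 0.1, 0, 0.002, 0, 0, 0.005, 0.0014, 0.11, 0, 0.002, 0, 0, 0.005, 0.0014, 0.12, 0, 0.002, 0, 0, 0.005, 0.0014, 0.13, 0, 0.002, 0, 0, 0.005, 0.0014, 0.137, 0, 0.002, 0, 0, 0.005, 0.0014, 0.137, 0, 0.002, 0])

```text
time_s: 16.85
ee_pos: [0.4844, 0.0787, 0.097]
tool_rot: [[-1.0, -0.029, 0.0], [-0.029, 1.0, 0.001], [-0.0, 0.001, -1.0]]
wrist_force: [0.1, 0.5, 6.3]
width: -0.002
grasp_force: 2.8
```

Call:
send_rows(rows=[0, 0, 0, 0.004, 0, 0, 0, 0, 0, 0, 0.005, 0, 0, 0, 0, 0, 0, 0.005, 0, 0, 0, 0, 0, 0, -0.05, 0, 0, 0, 0, 0, 0, -0.15, 0, 0, 0, 0, 0, 0, -0.25, 0, 0, 0, 0, 0, 0, -0.35, 0, 0, 0, 0, 0, 0, -0.35, 0, 0, 0, 0, 0, 0, -0.35, 0, 0, 0])

```text
time_s: 17.75
ee_pos: [0.4841, 0.0786, 0.2368]
tool_rot: [[-1.0, -0.029, 0.0], [-0.029, 1.0, 0.001], [-0.0, 0.001, -1.0]]
wrist_force: [-0.1, 0.3, -1.1]
width: 0.004
grasp_force: 0.0
```

```bash
python3 - <<'E'
from tgt import *
s=sense();print(s['time_s'],s['ee_pos'],s['wrist_force'])
sc=get_image('scene');cv2.imwrite('pics/s7.png',sc);a=cv2.imread('pics/s6f.png')
S=Cam('scene')
for q in(.004,.04): print(q,S.proj(c+ex*(.152+q)+ez*.085))
d=(cv2.absdiff(sc,a).max(2)>30).astype(np.uint8)
for nm,im in(('before',a),('after',sc)):
    m=(im[225:280,395:450].max(2)<40).astype(np.uint8);n,l,st,ce=cv2.connectedComponentsWithStats(m);k=1+st[1:,4].argmax();print(nm,'knob blob',ce[k]+[395,225],st[k,4])
t=S.proj([corner+x*ax+y*ey+.095*az for x in(0,.008) for y in(-.03,.03)]);print(t)
x0,y0,x1,y1=295,195,345,270
print('diff px in coupon area',d[y0:y1,x0:x1].sum())
g=[cv2.cvtColor(i,6)[195:265,300:335] for i in(a,sc)];print('coupon top shift',cv2.phaseCorrelate(*[np.float32(x) for x in g]))
E
```

```text
17.75 [0.48411976 0.0785649  0.23682999] [-0.07705058  0.28246636 -1.09163648]
0.004 [[425.27249071 249.16726635]]
0.04 [[442.49609316 251.17866532]]
before knob blob [439.98654709 253.60986547] 223
after knob blob [423.00458716 251.6146789 ] 218
[[298.41043826 229.80383204]
 [304.99298938 214.34802643]
 [301.82122069 229.26259398]
 [308.26065835 213.78812202]]
diff px in coupon area 863
coupon top shift ((-0.09053440235252452, -0.39224637359146186), 0.5482622083322501)
```

```bash
python3 - <<'E'
from tgt import *
sc=get_image('scene');a=cv2.imread('pics/s6f.png');sl=(slice(205,265),slice(296,340))
e=[cv2.Canny(i,40,100)[sl]>0 for i in(a,sc)];k=np.ones((3,3),np.uint8)
dl=[cv2.dilate(x.astype(np.uint8),k)>0 for x in e]
print(e[0].sum(),e[1].sum(),(e[1]&dl[0]).sum(),(e[0]&dl[1]).sum())
t=cv2.cvtColor(a,6)[208:240,298:325];r=cv2.matchTemplate(cv2.cvtColor(sc,6)[198:250,288:335],t,cv2.TM_CCOEFF_NORMED);print(cv2.minMaxLoc(r))
E
```

```text
372 345 294 297
(-0.4951038658618927, 0.8089190721511841, (0, 20), (10, 9))
```

```bash
python3 - <<'E'
from tgt import *
move(np.array([.5404,-.1248,.2466]),Rt)
E
```

```text
now 17.85 [0.48307448 0.07831722 0.23487634] shift [-0.1282 -0.5118 -0.0298] turn [-0.1999 -0.0022 -0.0005]
```

Call:
send_rows(rows=[0.35, -0.03, -0.1, -0.03, -0.02, 0, 0, 0.35, -0.06, -0.2, -0.03, -0.06, 0, 0, 0.35, -0.08, -0.3, -0.03, -0.1, 0, 0, 0.35, -0.11, -0.42, -0.03, -0.15, 0, 0, 0.35, -0.1282, -0.5118, -0.03, -0.2, -0.002, 0, 0.35, -0.1282, -0.5118, -0.03, -0.2, -0.002, 0, 0.35, -0.1282, -0.5118, -0.03, -0.2, -0.002, 0, 0.35, -0.1282, -0.5118, -0.03, -0.2, -0.002, 0])

```text
time_s: 18.65
ee_pos: [0.5406, -0.1232, 0.2467]
tool_rot: [[-1.0, -0.029, -0.01], [-0.031, 0.95, 0.31], [0.001, 0.31, -0.951]]
wrist_force: [0.0, 0.5, -0.6]
width: 0.351
grasp_force: 0.0
```

```bash
python3 - <<'E'
from tgt import *
import pickle
s=sense();print(s['time_s'],s['ee_pos'])
i=camera_info('wrist');im=get_image('wrist');cv2.imwrite('pics/w8f.png',im)
A=cv2.imread('pics/w6f.png');P=lambda a,y,b:corner+a*ax+y*ey+b*az
def strip(im,C):
    q=C.proj([P(x,y,.095) for x in(0,.008) for y in(.03,-.03)]);lo=q.min(0).astype(int)-8;hi=q.max(0).astype(int)+9
    g=im[lo[1]:hi[1],lo[0]:hi[0]].min(2);m=(g>150).astype(np.uint8)
    n,l,st,ce=cv2.connectedComponentsWithStats(m);k=1+st[1:,4].argmax()
    return 'pred',q.mean(0).round(1),q.min(0).round(1),q.max(0).round(1),'seen',st[k]+[*lo,0,0,0],(ce[k]+lo).round(1)
print(strip(A,Cam('w',pickle.load(open('w6.pkl','rb')))));print(strip(im,Cam('w',i)))
sc=get_image('scene');a=cv2.imread('pics/s6f.png')
g=[np.float32(cv2.cvtColor(x,6)[205:265,296:340]) for x in(a,sc)];print('scene shift same arm pose',cv2.phaseCorrelate(*g))
E
```

```text
18.65 [ 0.54064348 -0.12315402  0.24672937]
('pred', array([322.1, 222. ]), array([315.7, 176.2]), array([328.7, 267.8]), 'seen', array([ 307,  168,   30,  108, 2199]), array([324.9, 228.4]))
('pred', array([319.1, 222.9]), array([312.6, 176.9]), array([325.6, 269. ]), 'seen', array([ 304,  168,   30,  109, 1829]), array([321.7, 234.6]))
scene shift same arm pose ((0.6982749054496651, 0.12750232830119756), 0.8627731411545365)
```

```bash
python3 - <<'E'
import cv2,numpy as np
for f,x0 in(('w6f',322),('w8f',319)):
    g=cv2.imread(f'pics/{f}.png',0).astype(int)
    for r in(190,215,240,260): print(f,r,g[r-2:r+3,x0-14:x0+16].mean(0).astype(int))
    for o in(0,): print('col far ',g[168:188,x0-2:x0+3].mean(1).astype(int),'near',g[258:280,x0-2:x0+3].mean(1).astype(int))
E
```

```text
w6f 190 [ 73  72  72  72  72  72  80  99 117 120 130 174 210 215 213 212 213 212
 202 181 165 162 162 166 168 166 165 165 165 166]
w6f 215 [ 71  71  70  71  71  72  78  98 114 131 174 210 214 213 213 213 214 211
 191 165 159 159 159 163 163 163 162 161 162 160]
w6f 240 [ 77  74  70  69  72  74  98 153 196 211 212 212 212 213 213 213 213 210
 182 144 134 136 136 137 137 137 137 136 135 135]
w6f 260 [197 198 198 196 195 190 170 165 191 205 208 209 210 211 212 213 213 206
 187 179 191 192 191 192 193 191 190 187 186 186]
col far  [ 73  72  73  72  72  73  72  70  80 131 185 212 214 213 212 212 213 213
 213 212] near [212 213 212 211 212 212 213 213 211 202 191 189 190 189 188 189 191 191
 190 189 187 189]
w8f 190 [ 73  73  73  72  73  73  77  97 117 124 125 125 123 133 174 210 216 216
 207 166 106  87  88  90  91  92  89  86  85  84]
w8f 215 [ 72  71  72  71  71  71  76  94 114 123 123 120 126 161 200 214 216 215
 202 176 158 158 159 160 163 164 162 162 161 163]
w8f 240 [ 71  71  70  70  69  67  87 142 192 212 214 215 214 214 214 214 214 213
 198 166 142 140 142 143 144 144 144 143 143 144]
w8f 260 [198 198 199 199 197 191 171 160 185 205 208 209 211 212 213 213 215 211
 197 189 195 196 192 191 192 193 193 192 190 189]
col far  [ 73  73  72  73  73  74  73  74  70  78 123 181 212 214 196 172 165 166
 167 166] near [212 213 213 213 212 212 212 212 214 214 211 198 187 189 190 190 190 190
 190 190 189 188]
```

The coupon top edges sit within about 1 px of where they were before firing, and the knob is back at about 4 mm draw. Handing in.

```bash
python3 -c "from cell import hand_in; print(hand_in())"
```

```text
the job is handed in; nothing more can be done
None
```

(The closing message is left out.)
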